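Test the workshop's stop button: press to latch, twist to release

ROBOT

A 7-joint arm with a two-finger parallel gripper is mounted at the origin on the work surface. World frame = base frame: x ahead of the robot, y to its left, z up, the work surface at z = 0. Lengths are in m, angles in rad, forces in N, time in s.
With the tool pointing down it reaches from about 0.425 to 0.875 m from the base axis. Payload 4.7 kg.
Tool frame: the origin (TCP) lies midway between the tips of the shut fingers; the grasp point (between the pads) lies 19 mm behind it (ctrl.grip_point_offset is the distance from the TCP to the grasp point, in m); z points along the fingers, y is the line along which they close (so a half turn about z gives the same grasp; the last joint's range is limited). The gripper opens to 87 mm and grips with 3 to 60 N. Pads are 19 mm wide; open, the fingers measure 117 mm over their backs; the gripper's body (75 mm by 190 mm) begins 51 mm behind the grasp point.
Start: joints at [-1.257, 0.321, -0.07, 1.45, 0.023, 1.371, -0.057], TCP at [0.192, 0.621, 0.223] pointing down, gripper open.
Joint ranges: [-2.86, 2.86], [-0.3, 2.09], [-1.38, 1.24], [0.06, 2.45], [-1.56, 4.7], [0.09, 2.05], [-2.69, 2.69]. Speed limits (rad/s): [2.57, 2.57, 3.14, 3.14, 3.14, 3.14, 3.14].

INTERFACE

Orientations are given as a rotation vector (axis times angle).
In Python, from bench import ctrl gives the robot as it stands.
- The arm moves only by the tool move_arm, never from a script. Its argument "increments" is text: rows parted by semicolons, each of 7 numbers parted by spaces: the shift along the world's x, y, z in mm, then the turn, a rotation vector about the world's x, y, z in degrees, then the closure in counts, from 0 (fully open) to 255 (shut). A call has exactly 8 rows; each row shifts and turns the commanded pose from where the row before left it; what a row does not reach is not made up. A row lasts 1/12 s, in which the tool goes at most 41.7 mm and 7.16 degrees, less where a joint would pass 70% of its speed; a pose out of reach is approached as far as the arm can. A call with a gripper value outside its range is refused whole. The fingers move at their own pace and stop on an object; "grip_force" is the grip in N (left out, the last holds). Time passes only in rows, so rows that do not move let the fingers close, or fill a call up. It gives the time, the measured TCP pose, the force, the opening and the grip force at its end, in the units of the state.
- ctrl.get_state(): the state, without advancing time (a new reading comes with each control period).
- ctrl.get_image(name): name is "scene" or "side" or "wrist"; returns a dict with "frame" (420x560x3 uint8, red, green, blue), "depth" (420x560 float32, m along the optical axis (not along the pixel's ray), 0 where there is no reading), "fx", "fy", "cx", "cy" (pixels), "position" and "orientation" of the camera in the world. Camera axes: x right, y down, z forward; pixel columns grow to the right and rows downward; lengths in m; the calibration is good to about 2 mm. A picture is of the moment at which its call begins.
- ctrl.close_job(): hands the job in; it is judged then, once.
Trained networks look in a picture, given as the dict that the camera call returned (one of the last four; its "shot" number tells which), for a name from the list of things; names that differ only in an ending like _2 or _b are one class to them, and where a whole thing is asked for, a point or a joint stands for the part that bears it (a point fixed in the world has none). Each returns a list of dicts, best first, with "score" (0 to 1); they miss things now and then, are a little off and sometimes report something else, mostly with a low value. They report only what shows in the picture. A call takes as long as a camera call. They do not tell look-alikes from the thing itself.
- ctrl.find_in(target, picture): "centre" ([x, y, z] in m, in world coordinates, good to about 4 mm: the middle of the surface that is visible of it).
- ctrl.silhouettes(target, picture): "region" (420x560 bool, what is visible of it).
The state is a dict: "time": time; "joint_positions": joint angles; "qd": joint speeds; "joint_torque": joint torques, N m; "position": TCP position; "tool_rot": TCP orientation; "ft_force": force on the tool from outside, world axes, zero at the start; "torque": the same for the moment, N m; "grip_width": opening from 0.0 (shut) to 1.0 (fully open); "grip_force": force on a finger pad.
Only numpy, scipy, OpenCV 4.12 (cv2) and the standard library are available. Lean on these libraries where they do the work, as an engineer would, in place of code of your own. Each camera call takes 0.05 s, during which the arm holds its last target. There are 200 camera calls.

TASK

Test the emergency stop on the yellow box: press the red mushroom button in until it latches, take the finger off so that it is seen to stay down by itself, then twist its head clockwise (seen from above) until it pops up again, and come clear; nothing needs gripping, a fingertip against a tooth of the head pushes it round. Do not press the green start button, and leave the mug, glue bottle, varnish jar and screwdriver where they are.

Things in the scene. Friction and masses are not known exactly. Their poses are not given: they have to be found in the camera images.
- station: Yellow control box, 130 x 130 x 70 mm high, fixed to the bench, with the red mushroom button upright in the middle of its top. Origin: centre of its underside, on the bench; x, y level along its sides, z up. A thin dark band runs round its sides and a black conduit leaves its +x side into the bench.
- stop_top (a point): Centre of the red head's flat top, 106 mm above the bench when out; sinks straight down when pressed. The head is a disc 92 mm wide, 14 mm thick, its underside 22 mm above the box when out. Two saw teeth stand on it at opposite ends of a diameter, 16 mm high, 21 to 41 mm off the axis; the flat between them is free. It slides without tilting: press anywhere on the flat.
- tooth_a (a point): Middle of one saw tooth's upright pushing face, 31 mm off the button's axis, 8 mm above the disc; moves with the head. At turn 0 it lies to the box's own +x. The face is 20 mm long (radially), 16 mm high, and looks anticlockwise seen from above (box's +y at turn 0); the tooth slopes down behind it over 20 mm. A fingertip on the anticlockwise side pushes it to turn the head clockwise.
- tooth_b (a point): The same for the other tooth, half a turn away (31 mm towards the box's -x; its face looks to the box's -y at turn 0).
- stop_push (a joint): How far the button is pressed in, m: 0 out, 0.010 at its hard stop. Pressed past about 0.007 it latches (it may catch from 0.006 on); let go, it then stays at about 0.007. The spring takes about 3.5 N at first and 6 N at the bottom; beyond that is the hard stop.
- stop_turn (a joint): Clockwise turn of the head seen from above, rad: 0 at rest, 0.9 at its stop. A spring returns it to 0 when let go (2 to 4 N at a tooth in all). Past about 0.6 the latch lets go and the head springs up, unless held down: keep the fingertip a few mm above the disc (the disc rises 7 mm). Let go before that, it turns back and stays latched.
- start_box: Grey box, 85 x 85 x 55 mm high, fixed to the bench, with a green button (28 mm wide, top 18 mm above the box, in a black collar) in the middle of its top. Origin: centre of its underside. Leave it alone.
- start (a joint): How far the green start button is pressed, m: 0 out, 0.006 fully in.
- mug: Blue mug, 80 mm wide, 85 mm high, handle to its +y; loose. Origin: centre of its underside.
- glue: White glue bottle with an orange cap, 60 mm wide, 150 mm high; loose. Origin: centre of its underside.
- varnish: Amber jar of varnish with a brass-coloured lid, 64 mm wide, 85 mm high; loose. Origin: centre of its underside.
- driver: Screwdriver with a red handle, 200 mm long along its x, 26 mm high, lying on the bench; loose. Origin: underside of its middle.
Things that resemble listed ones, but are neither listed nor needed, are in the scene too. Several things look just like the station: the one meant starts farthest to the robot's right.

How it is judged:
On the way, in this order (a step that is already met when the one before it is completed fails the run):
1. the red button is latched in (more than 5.5 mm) and stays so by itself, with the robot off it (value of joint stop_push above 0.0055 m and contact force between each of the fingers, the arm and station below 0.3 N), for 0.2 s.
2. the head is twisted clockwise by more than 0.4 rad (value of joint stop_turn above 0.4 rad).
3. the button has popped up to within 2 mm of fully out (value of joint stop_push below 0.002 m), for 0.1 s.
At the end, for the whole second after the job is handed in: The red button is fully out again (within 1.5 mm) and turned back to rest (within 0.1 rad), the green button is out, and the mug, bottle, jar and screwdriver are within 20 mm of where they began (value of joint stop_push below 0.0015 m and value of joint stop_turn below 0.1 rad and value of joint start below 0.002 m and distance of each of mug, glue, varnish, driver from where it was at the start of the episode below 0.02 m); the robot touches nothing.
It fails at once if the green start button is pressed by more than 2 mm (value of joint start above 0.002 m).
It fails at once if the mug, glue bottle, varnish jar or screwdriver is moved or lifted by more than 20 mm (distance of any of mug, glue, varnish, driver from where it was at the start of the episode above 0.02 m).
It also fails if it takes over 38 s, if anything falls off the work surface, if the arm or the gripper's body presses on something with over 40 N, if the wrist force passes 120 N, or if a joint passes its speed limit or range.

## Working session

There is one attempt and no reset: what is moved stays moved. The work goes in short steps, Python scripts to look and compute and a tool call to move; the robot and the scene stay as the last step left them, time stands still between calls to the robot, and variables do not carry over. Pictures are saved under pics/ and viewed, at most 10 in all, crops included, and the job is handed in when it is done.

Besides the shell and the picture viewer there is one more tool, called after "Emit:" as a command line: name --argument value ..., lists and objects as JSON in quotes. move_arm: Moves the arm, as the interface text tells. Its arguments: {"type":"object","properties":{"increments":{"type":"string"},"grip_force":{"type":"number"}},"required":["increments"]}

```bash
mkdir -p pics; ls
cat > h.py <<'E'
import numpy as np, cv2
from scipy.spatial.transform import Rotation as R
from bench import ctrl
def rot(p):
    o=np.array(p["orientation"],float)
    if o.shape==(3,3): return o
    return R.from_rotvec(o).as_matrix() if o.size==3 else R.from_quat(o).as_matrix()
def pts(p):
    d=p["depth"]; v,u=np.indices(d.shape)
    c=np.stack([(u-p["cx"])/p["fx"]*d,(v-p["cy"])/p["fy"]*d,d],-1)
    return c@rot(p).T+np.array(p["position"])
def proj(p,w):
    c=(np.asarray(w)-p["position"])@rot(p)
    return c[0]/c[2]*p["fx"]+p["cx"],c[1]/c[2]*p["fy"]+p["cy"]
def save(p,n,crop=None,s=1):
    f=p["frame"][:,:,::-1]
    if crop: f=f[crop[1]:crop[3],crop[0]:crop[2]]
    cv2.imwrite("pics/"+n,cv2.resize(f,None,fx=s,fy=s,interpolation=cv2.INTER_CUBIC))
E
python3 - <<'E'
from h import *
s=ctrl.get_state(); print(s["time"],s["position"],s["tool_rot"])
for n in ("scene","side"):
    p=ctrl.get_image(n); save(p,n+"0.png"); print(n,p["position"],p["orientation"])
    for t in ("station","stop_top","tooth_a","start_box","mug","glue","varnish","driver"):
        for r in ctrl.find_in(t,p): print(t,np.round(r["centre"],3),round(r["score"],2),np.round(proj(p,r["centre"])))
E
```

```text
pics
0.0 [0.19184711 0.62048631 0.22147746] [-4.69101331e-01 -3.10619166e+00  2.91193813e-03]
scene [0.87882306 0.34197402 0.83379394] [-1.08949117 -2.63932175  0.73810337]
station [ 0.572 -0.125  0.074] 0.63 [234. 175.]
station [0.406 0.269 0.073] 0.62 [429. 241.]
station [ 0.555 -0.139  0.111] 0.56 [234. 157.]
stop_top [0.378 0.259 0.109] 0.86 [438. 221.]
stop_top [ 0.558 -0.139  0.103] 0.61 [234. 160.]
tooth_a [0.375 0.264 0.104] 0.8 [441. 223.]
tooth_a [ 0.555 -0.137  0.106] 0.63 [235. 159.]
tooth_a [ 0.554 -0.139  0.112] 0.42 [234. 156.]
start_box [0.558 0.135 0.052] 0.84 [326. 252.]
mug [0.697 0.228 0.029] 0.72 [312. 337.]
glue [ 0.708 -0.265  0.09 ] 0.9 [143. 170.]
varnish [ 0.734 -0.008  0.084] 0.88 [211. 255.]
varnish [ 0.709 -0.264  0.092] 0.72 [143. 170.]
driver [0.422 0.006 0.022] 0.8 [324. 184.]
side [ 0.26638498 -0.64413262  0.83716519] [-2.34355032  0.50040789 -0.19803405]
station [ 0.531 -0.172  0.074] 0.71 [315. 287.]
station [0.37  0.232 0.072] 0.67 [177. 181.]
stop_top [ 0.551 -0.151  0.105] 0.93 [320. 266.]
stop_top [0.376 0.251 0.106] 0.62 [175. 165.]
tooth_a [0.376 0.249 0.105] 0.8 [175. 165.]
tooth_a [ 0.55  -0.154  0.109] 0.56 [321. 266.]
start_box [0.541 0.104 0.053] 0.83 [266. 201.]
start_box [ 0.715 -0.044  0.058] 0.53 [364. 220.]
mug [0.698 0.212 0.058] 0.8 [307. 154.]
glue [ 0.69  -0.298  0.091] 0.64 [425. 305.]
varnish [ 0.718 -0.048  0.058] 0.83 [366. 221.]
driver [ 0.411 -0.008  0.018] 0.67 [229. 264.]
```

View pics/scene0.png

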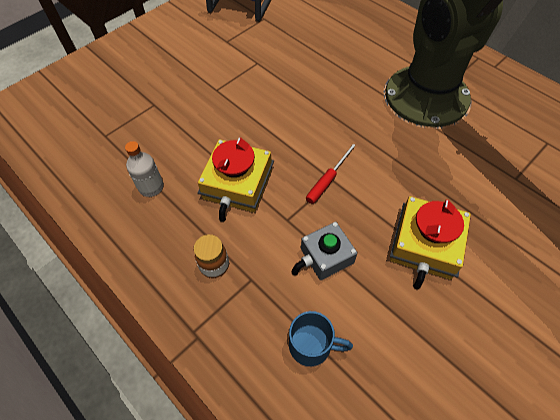

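View pics/side0.png

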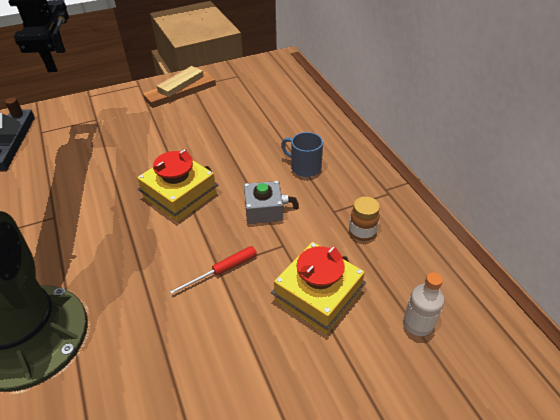

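The scene picture shows two candidates for the station, at (234,160) and (438,222). In the side view they are at (320,266) and (175,165). The robot's right is -y, so I choose the one at (234,160), y≈-0.14. Next I check it in a close crop and measure the head and teeth.

Run:
```python
from h import *
A=[]
for n in ("scene","side"):
    p=ctrl.get_image(n); P=pts(p); f=p["frame"].astype(int)
    near=(np.hypot(P[...,0]-.555,P[...,1]+.145)<.13)&(p["depth"]>0)
    red=near&(f[...,0]>110)&(f[...,1]<70)&(f[...,2]<70)
    top=red&(abs(P[...,2]-.106)<.004); q=P[top]
    (c,r)=cv2.minEnclosingCircle(q[:,:2].astype(np.float32))
    te=near&(P[...,2]>.112); t=P[te]
    print(n,"disc",np.round(c,4),r,"z",np.median(q[:,2]),len(q))
    k=cv2.connectedComponents((te).astype(np.uint8)); 
    for i in range(1,k[0]):
        g=P[k[1]==i]
        if len(g)>5: 
            d=g.mean(0)[:2]-c; print("tooth",np.round(g.mean(0),4),g[:,2].max(),len(g),"r",np.hypot(*d),"ang",np.degrees(np.arctan2(d[1],d[0])))
    b=near&(abs(P[...,2]-.07)<.004)&(f[...,0]>120)&(f[...,1]>90)&(f[...,2]<90)
    y=P[b][:,:2]; print("box",cv2.minAreaRect(y.astype(np.float32)))
    u,v=map(int,proj(p,[*c,.1])); cr=p["frame"][v-50:v+65,u-60:u+60,::-1]
    A.append(cv2.resize(cr,None,fx=3.3,fy=3.3,interpolation=cv2.INTER_CUBIC))
cv2.imwrite("pics/close.png",np.hstack(A))
```

```text
scene disc [ 0.5521 -0.1463] 0.04704038426280022 z 0.105405560568269 931
tooth [ 0.5241 -0.1535  0.1176] 0.12316337376977626 72 r 0.02889622703400722 ang -165.6074890178882
tooth [ 0.5849 -0.1357  0.118 ] 0.12328863878437812 66 r 0.03451869420785517 ang 18.028973608771334
box ((0.5541712045669556, -0.14617595076560974), (0.12988533079624176, 0.1295052170753479), 28.953943252563477)
side disc [ 0.5522 -0.1473] 0.046404849737882614 z 0.10567951663601627 1198
tooth [ 0.5826 -0.1392  0.1184] 0.12546406729776882 90 r 0.03148642900716423 ang 14.778575636303874
tooth [ 0.5225 -0.1574  0.1181] 0.12565223182649354 86 r 0.03137303772738085 ang -161.21693875341046
box ((0.5530531406402588, -0.14740905165672302), (0.131035715341568, 0.12989921867847443), 28.428903579711914)
```

View pics/close.png

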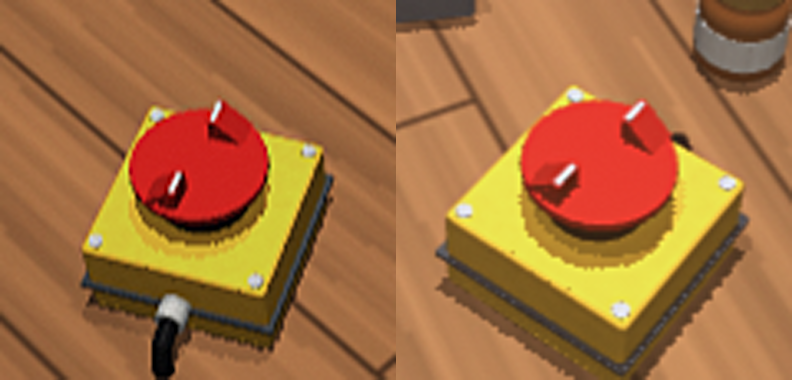

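The crop shows the chosen box: disc centre at about (0.5525,-0.147), top z≈0.1055, box yaw ≈28.7°. The conduit is on the +x side, at (165,330) in the left half, so tooth_a lies at 28.7°. The sizes match: disc radius 46–47 mm, box 130 mm. I move there now with the fingers shutting.

Emit:
move_arm --increments "27 -30 0 0 0 -5.5 255;27 -30 0 0 0 -5.5 255;27 -30 0 0 0 -5.5 255;27 -30 0 0 0 -5.5 255;27 -30 0 0 0 -5.5 255;27 -30 0 0 0 -5.5 255;27 -30 0 0 0 -5.5 255;27 -30 0 0 0 -5.5 255" --grip_force 20

```text
time: 1.67
position: [0.409, 0.3794, 0.2229]
tool_rot: [1.605, 2.701, 0.001]
ft_force: [1.1, 1.0, -0.6]
grip_width: 0.477
grip_force: 0.0
```

Emit:
move_arm --increments "9 -39 0 0 0 0 255;9 -39 0 0 0 0 255;9 -39 0 0 0 0 255;9 -39 0 0 0 0 255;9 -39 0 0 0 0 255;9 -39 0 0 0 0 255;9 -39 0 0 0 0 255;9 -39 0 0 0 0 255"

```text
time: 2.33
position: [0.4801, 0.0671, 0.223]
tool_rot: [1.598, 2.704, 0.002]
ft_force: [1.5, 0.1, 0.3]
grip_width: 0.011
grip_force: 0.0
```

Emit:
move_arm --increments "9 -27 -5 0 0 0 255;9 -27 -10 0 0 0 255;9 -27 -10 0 0 0 255;9 -27 -10 0 0 0 255;9 -27 -10 0 0 0 255;9 -27 -10 0 0 0 255;9 -27 -10 0 0 0 255;9 -27 -10 0 0 0 255"

```text
time: 3.0
position: [0.5525, -0.1482, 0.1474]
tool_rot: [1.598, 2.704, 0.001]
ft_force: [0.7, 0.3, 0.3]
grip_width: 0.001
grip_force: 0.0
```

Emit:
move_arm --increments "0 0 -10 0 0 0 255;0 1 -10 0 0 0 255;0 0 -10 0 0 0 255;0 0 -8 0 0 0 255;0 0 -2 0 0 0 255;0 0 -2 0 0 0 255;0 0 -2 0 0 0 255;0 0 0 0 0 0 255"

```text
time: 3.67
position: [0.5519, -0.1445, 0.1039]
tool_rot: [-1.596, -2.705, -0.002]
ft_force: [-1.0, 1.4, 2.7]
grip_width: 0.006
grip_force: 1.3
```

Emit:
move_arm --increments "0 0 -2 0 0 0 255;0 0 -2 0 0 0 255;0 0 -1 0 0 0 255;0 0 0 0 0 0 255;0 0 0 0 0 0 255;0 0 0 0 0 0 255;0 0 0 0 0 0 255;0 0 0 0 0 0 255"

```text
time: 4.33
position: [0.5522, -0.1449, 0.0991]
tool_rot: [-1.597, -2.705, -0.002]
ft_force: [-2.0, 4.5, 5.0]
grip_width: 0.007
grip_force: 2.6
```

Run:
```python
from h import *
A=[]
for n in ("scene","side"):
    p=ctrl.get_image(n); u,v=map(int,proj(p,[.553,-.147,.11])); cr=p["frame"][v-65:v+55,u-60:u+60,::-1]
    A.append(cv2.resize(cr,None,fx=3.3,fy=3.3,interpolation=cv2.INTER_CUBIC))
cv2.imwrite("pics/press.png",np.hstack(A))
s=ctrl.get_state();print(s["position"],s["ft_force"],s["torque"],s["joint_positions"])
```

```text
[ 0.55224532 -0.14493863  0.09908302] [-2.42799278  3.08015736  4.3483556 ] [ 0.77810498  0.62983969 -0.03032059] [-0.36929026  0.28847307  0.67532052  1.82079103 -0.20238662  1.10153228
  0.88195396]
```

View pics/press.png

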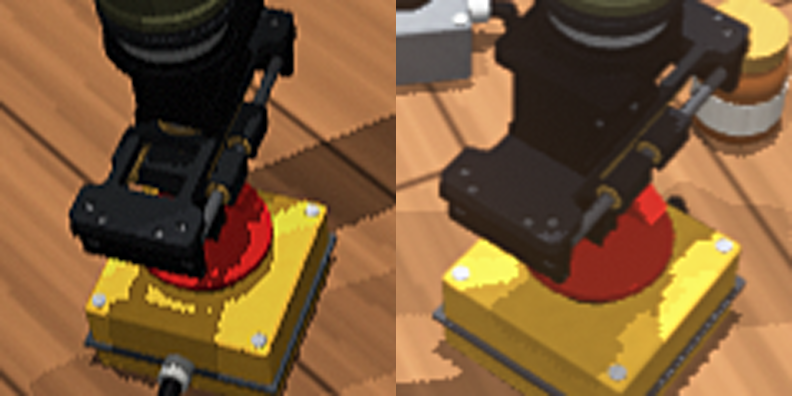

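The pictures show the shut fingertip on the flat between the teeth, with the gripper body clear. The sideways force fits friction. I press on to the stop.

Emit:
move_arm --increments "0 0 -2 0 0 0 255;0 0 -1 0 0 0 255;0 0 -1 0 0 0 255;0 0 0 0 0 0 255;0 0 0 0 0 0 255;0 0 0 0 0 0 255;0 0 0 0 0 0 255;0 0 0 0 0 0 255"

```text
time: 5.1
position: [0.5526, -0.1452, 0.0964]
tool_rot: [1.598, 2.705, 0.003]
ft_force: [-5.0, 4.8, 12.1]
grip_width: 0.004
grip_force: 6.2
```

Emit:
move_arm --increments "0 0 4 0 0 0 255;0 0 8 0 0 0 255;0 0 10 0 0 0 255;0 0 10 0 0 0 255;0 0 8 0 0 0 255;0 0 0 0 0 0 255;0 0 0 0 0 0 255;0 0 0 0 0 0 255"

```text
time: 5.77
position: [0.5518, -0.146, 0.1344]
tool_rot: [-1.599, -2.704, 0.0]
ft_force: [-0.1, 0.6, 0.8]
grip_width: 0.006
grip_force: 0.0
```

Run:
```python
from h import *
s=ctrl.get_state();print(s["position"],s["ft_force"])
for n in ("scene","side"):
    p=ctrl.get_image(n); P=pts(p); f=p["frame"].astype(int)
    near=(np.hypot(P[...,0]-.5525,P[...,1]+.147)<.046)&(p["depth"]>0)
    red=near&(f[...,0]>60)&(f[...,1]<.4*f[...,0])&(f[...,2]<.4*f[...,0])
    q=P[red&(P[...,2]>.09)&(P[...,2]<.125)][:,2]; print(n,len(q),np.percentile(q,[10,30,50,70,97]))
```

```text
[ 0.55181888 -0.14596357  0.13435537] [-0.13469745  0.57388266  0.79977431]
scene 752 [0.09705985 0.09822993 0.09909141 0.10009182 0.11279632]
side 1056 [0.09702265 0.09829057 0.09915662 0.10012278 0.11192714]
```

The head stays latched: its top is at z 0.099. Now I go to the anticlockwise side of tooth_a and down to z 0.109.

Emit:
move_arm --increments "5 7 0 0 0 0 255;5 7 0 0 0 0 255;5 8 0 0 0 0 255;5 7 0 0 0 0 255;0 0 -10 0 0 0 255;0 0 -10 0 0 0 255;0 0 -5 0 0 0 255;0 0 0 0 0 0 255"

```text
time: 6.53
position: [0.5702, -0.1172, 0.1073]
tool_rot: [-1.598, -2.701, 0.003]
ft_force: [-1.1, -0.2, -0.3]
grip_width: 0.005
grip_force: 0.0
```

Emit:
move_arm --increments "1 -2 0 0 0 0 255;1 -2 0 0 0 0 255;1 -2 0 0 0 0 255;1 -1 0 0 0 0 255;0 0 0 0 0 0 255;0 0 0 0 0 0 255;0 0 0 0 0 0 255;0 0 0 0 0 0 255"

```text
time: 7.2
position: [0.576, -0.1239, 0.1096]
tool_rot: [1.599, 2.704, 0.0]
ft_force: [-1.4, 0.2, 0.1]
grip_width: 0.007
grip_force: 0.5
```

Emit:
move_arm --increments "2.1 -2.3 0 0 0 -5.5 255;1.9 -2.5 0 0 0 -5.5 255;1.7 -2.6 0 0 0 -5.5 255;1.4 -2.8 0 0 0 -5.5 255;0 0 0 0 0 0 255;0 0 0 0 0 0 255;0 0 0 0 0 0 255;0 0 0 0 0 0 255"

```text
time: 7.87
position: [0.583, -0.1333, 0.1095]
tool_rot: [-2.082, -2.351, -0.001]
ft_force: [-1.5, 3.8, 1.2]
grip_width: 0.004
grip_force: 1.9
```

Emit:
move_arm --increments "1.1 -2.9 0 0 0 -5.5 255;0.8 -3 0 0 0 -5.5 255;0.5 -3 0 0 0 -5.5 255;0.3 -3.1 0 0 0 -5.5 255;0 0 0 0 0 0 255;0 0 0 0 0 0 255;0 0 0 0 0 0 255;0 0 0 0 0 0 255"

```text
time: 8.53
position: [0.5867, -0.1461, 0.11]
tool_rot: [2.492, 1.911, 0.002]
ft_force: [1.9, 2.9, 2.5]
grip_width: 0.008
grip_force: 1.5
```

```bash
cat > z.py <<'E'
from h import *
s=ctrl.get_state();print(s["time"],s["position"],s["ft_force"])
A=[]
for n in ("scene","side"):
    p=ctrl.get_image(n); P=pts(p); f=p["frame"].astype(int)
    near=(np.hypot(P[...,0]-.5525,P[...,1]+.147)<.046)&(p["depth"]>0)
    red=near&(f[...,0]>60)&(f[...,1]<.4*f[...,0])&(f[...,2]<.4*f[...,0])
    q=P[red&(P[...,2]>.09)&(P[...,2]<.13)]; print(n,len(q),np.percentile(q[:,2],[10,30,50,70,97]))
    t=near&(P[...,2]>.1115)&(f.max(-1)>60); k=cv2.connectedComponents(t.astype(np.uint8))
    for i in range(1,k[0]):
        g=P[k[1]==i].mean(0)-[.5525,-.147,0]
        if (k[1]==i).sum()>8: print(" blob",np.round(g,4),np.degrees(np.arctan2(g[1],g[0])))
    u,v=map(int,proj(p,[.553,-.147,.11])); cr=p["frame"][v-65:v+55,u-60:u+60,::-1]
    A.append(cv2.resize(cr,None,fx=3.3,fy=3.3,interpolation=cv2.INTER_CUBIC))
cv2.imwrite(f"pics/t{int(s['time']*100)}.png",np.hstack(A))
E
python3 z.py; ls pics
```

```text
8.5333 [ 0.58666756 -0.14611712  0.11000955] [1.91013586 2.87825784 2.49719378]
scene 686 [0.10258808 0.10359581 0.10439717 0.10537511 0.11759188]
 blob [1.000e-04 3.440e-02 2.066e-01] 89.90191168057925
 blob [-0.0007  0.0416  0.1956] 90.996613311548
 blob [-0.0255  0.0181  0.117 ] 144.72846484737323
side 1341 [0.10263092 0.10380929 0.10466972 0.10557632 0.11728539]
 blob [-0.0069  0.0025  0.534 ] 160.30030705093347
 blob [ 0.0012 -0.0321  0.5079] -87.86082480054957
 blob [-0.0358 -0.0126  0.4808] -160.59746331491536
 blob [-0.0271 -0.0171  0.4561] -147.8463555711548
 blob [-4.00e-04  1.35e-02  4.06e-01] 91.52961919916991
 blob [1.000e-04 1.410e-02 3.758e-01] 89.65021125202595
 blob [-0.0011  0.0154  0.3221] 94.17722915623291
 blob [ 0.0104 -0.024   0.3273] -66.62995723286276
 blob [ 0.0155 -0.0218  0.2967] -54.54384034153899
 blob [-0.0135  0.0374  0.2229] 109.86990619826797
 blob [ 0.0157 -0.0182  0.2064] -49.17533534704373
 blob [-0.0232 -0.0155  0.1957] -146.20204397213087
 blob [ 0.0274 -0.0298  0.1963] -47.48549245362728
 blob [ 0.0396 -0.0144  0.1422] -19.99965519836083
 blob [-0.0278  0.0129  0.1178] 155.1372920654902
 blob [ 0.0271 -0.0169  0.1172] -31.948303575792014
close.png
press.png
scene0.png
side0.png
t853.png
```

The head has popped: the disc is at 0.1045, about 1 mm below fully out and held only by friction on the tooth face. I back off along the face normal, then lift.

Emit:
move_arm --increments "1 4 1 0 0 0 255;0 0 2 0 0 0 255;0 0 10 0 0 0 255;0 0 20 0 0 0 255;0 0 30 0 0 0 255;0 0 30 0 0 0 255;0 0 0 0 0 0 255;0 0 0 0 0 0 255"

```text
time: 9.3
position: [0.5874, -0.1437, 0.2049]
tool_rot: [2.494, 1.906, 0.003]
ft_force: [-0.5, 0.2, -1.1]
grip_width: 0.004
grip_force: 0.0
```

```bash
python3 z.py | grep -v "0.[2-9][0-9]*\]"; ls pics
```

```text
blob [-0.0286 -0.0064  0.1175] -167.3984229988137
 blob [0.0337 0.0111 0.1183] 18.235694200235258
side 1429 [0.10392368 0.10513396 0.1059732  0.10687182 0.11819277]
 blob [ 0.0116 -0.0212  0.421 ] -61.25391326128575
 blob [0.0304 0.0074 0.1178] 13.658748215296075
 blob [-0.0303 -0.0106  0.1177] -160.74027420579569
close.png
press.png
scene0.png
side0.png
t853.png
t930.png
```

The disc is back at 0.106 and the teeth are at their starting angles. The arm is clear, so I hand in.

```bash
python3 -c "
from bench import ctrl
print(ctrl.close_job())"
```

```text
the job is handed in; nothing more can be done
None
```

The emergency stop on the right-hand yellow box latched when pressed and stayed down by itself. It popped up when twisted clockwise and returned to rest. The arm came clear without going near the other things, and I handed the job in at about 9.4 s; no verdict was shown.

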